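# Fit the spindle of the ice-cream maker

## Robot

A 6-joint arm with a two-finger parallel gripper is mounted at the origin on the work surface. World frame = base frame: x ahead of the robot, y to its left, z up, the work surface at z = 0. Lengths are in m, angles in rad, forces in N, time in s.
With the tool pointing down it reaches from about 0.225 to 0.875 m from the base axis. Payload 3.4 kg.
Tool frame: the origin (TCP) lies at the very end of the fingers, on their centre line; the grasp point (between the pads) lies 19 mm behind it (manip.tcp_to_grasp is the distance from the TCP to the grasp point, in m); z points along the fingers, y is the line along which they close (so a half turn about z gives the same grasp; the last joint's range is limited). The gripper opens to 85 mm and grips with 20 to 120 N. Pads are 22 mm wide; open, the fingers measure 114 mm over their backs; the gripper's body (76 mm by 85 mm) begins 54 mm behind the grasp point. The pads swing forward as they close: fully open they stand 13 mm farther back than shut.
Start: joints at [1.133, 0.276, 1.505, -0, 1.361, -0.121], TCP at [0.179, 0.546, 0.231] pointing down, gripper open.
Joint ranges: [-2.89, 2.89], [-0.75, 2.08], [0.22, 2.7], [-1.18, 4.32], [0.11, 2.71], [-2.7, 2.7]. Speed limits (rad/s): [2.57, 2.57, 3.14, 3.14, 3.14, 3.14].

## Interface

Orientations are given as a unit quaternion [w, x, y, z].
In Python, from rig import status, get_image, job, manip gives the robot as it stands.
- The arm moves only by the tool apply_moves, never from a script. Its arguments are lists of equal length, an entry for each row: "xyz": the shift along the tool's x, y, z each as a share of 0.3 m, from -1 to 1, a list of three; "rot": the turn, a rotation vector about the tool's x, y, z each as a share of 60 degrees, from -1 to 1, a list of three; "hand": the opening, from -1 (shut) to 1 (fully open). A call has 1 to 8 rows; each row shifts and turns the commanded pose from where the row before left it, along the tool's axes as they then stand; what a row does not reach is not made up. A row lasts 1/8 s, in which the tool goes at most 62.5 mm and 10.7 degrees, less where a joint would pass 70% of its speed; a pose out of reach is approached as far as the arm can. A call with a number of a shift or a turn outside -1 to 1 is refused whole. A call with a gripper value outside its range is refused whole. The fingers move at their own pace and stop on an object; "force" is the grip in N (left out, the last holds). Time passes only in rows, so rows that do not move let the fingers close. It gives the time, the measured TCP pose, the force, the opening and the grip force at its end, in the units of the state.
- status.get_state(): the state, without advancing time (a new reading comes with each control period).
- get_image(name): name is "side" or "top" or "wrist"; returns a dict with "pixels" (420x560x3 uint8, red, green, blue), "fovy" (degrees; the focal length in pixels is half the picture's height over the tangent of half this angle, whatever the lens; pixels are square), "cx", "cy" (the principal point, pixels), "dist" ([k1, k2, p1, p2, k3] as OpenCV has them; the pictures are not rectified), "origin" and "orientation" of the camera in the world; the wrist camera has in their place "tool_from_camera" (4x4, takes a point from camera to tool coordinates, whose origin is the TCP and whose axes are the flange's). Camera axes: x right, y down, z forward; pixel columns grow to the right and rows downward; lengths in m; the calibration is good to about 2 mm. A picture is of the moment at which its call begins: read the wrist's pose just before it. There is no depth.
- job.sign_off(): hands the job in; it is judged then, once.
The state is a dict: "clock": time; "qpos": joint angles; "qd": joint speeds; "effort": joint torques, N m; "position": TCP position; "ee_rot": TCP orientation; "contact_force": force on the tool from outside, world axes, zero at the start; "moment": the same for the moment, N m; "width": finger opening in m; "gripper_force": force on a finger pad.
Only numpy, scipy, OpenCV 4.12 (cv2) and the standard library are available. Lean on these libraries where they do the work, as an engineer would, in place of code of your own. Each camera call takes 0.05 s, during which the arm holds its last target. There are 200 camera calls.

## Task

Open the lid of the white ice-cream maker all the way back until it rests on its stop. Then take the stirring spindle out of the draining stand (the utensil with the flat round collar under its straight grip, not the wooden muddler) and lower its rod through the round eye in the bridge inside the maker until the collar sits flat on the bridge; do not drop it in, and leave the lid open and everything else where it stands.

Things in the scene. Friction and masses are not known exactly. Their poses are not given: they have to be found in the camera images.
- maker: Ice-cream maker, fixed: white open-topped housing, 170 (x) by 200 (y) by 140 mm high without lid, walls 8 mm. Origin: centre of its underside, z up; -x front (black buttons), +x back (lid hinge). Inside, an aluminium bridge spans it along y; in its middle a 60 mm square plate, 12 mm thick, top 75 mm above the worktop, 65 mm below the rim. 55 mm free under the plate.
- eye (a point): Centre of the round eye in the bridge plate, at the plate's top face (12 mm in front of the middle of the housing, 75 mm above the worktop). Vertical through hole, 18 mm in diameter with a 2 mm chamfer. Axes as the maker's.
- lid (a joint): Angle of the lid: 0 closed (level), grows as the front edge is lifted up and back, 1.9 at its stop, leaning back. A free hinge: it falls shut below about 1.5 and falls open onto the stop beyond. The lid is a white plate, 170 by 200 mm, 8 mm thick, 0.2 kg.
- lid_hinge (a point): Middle of the lid's hinge line, at the top of the maker's back rim (140 mm up). The hinge axis is this frame's y axis; the frame turns with the lid. When closed the lid reaches 170 mm from it along -x.
- lid_handle (a point): Middle of the head of the lid's grey round knob: head 28 mm in diameter, 16 mm tall, on a 12 mm neck. 140 mm from the hinge line along the lid (30 mm from the lid's front edge, centred across), 35 mm above the lid's upper face, 43 mm above the plane through the hinge line. The frame turns with the lid.
- spindle: Stirring spindle, 114 mm tall, 0.12 kg: steel rod 12 mm in diameter (z -60 to 0 mm), white flat round collar 36 mm in diameter (0 to 6), straight white cylindrical grip 26 mm in diameter (6 to 54). Origin on its axis at the collar's underside, z up along the grip. Starts upright in one of the stand's two holes, collar resting on the stand.
- stand: Draining stand, fixed: grey plate, 200 (x) by 80 (y) by 10 mm, on two end panels, top 75 mm above the worktop. Two through holes, 16 mm in diameter, on its x axis at -55 and +55 mm. Origin: centre of its underside. The spindle stands in one hole, the muddler in the other, in either order.
- muddler: Wooden muddler in the other hole of the stand, to be left alone: a 12 mm rod below, a 90 mm tall slim wooden body (24 to 20 mm in diameter) and a 38 mm ball on top, its top 119 mm above the stand's plate. No collar. Origin where it rests on the plate.
- mug: White mug, 80 mm in diameter, 90 mm tall, behind the maker and the stand; leave alone. Origin at the centre of its underside.
- jar_a: Small white jar with a steel cap, 44 mm in diameter, 70 mm tall, between the maker and the stand; leave alone. Origin under it.
- jar_b: The second small white jar, same as jar_a, farther from the robot; leave alone. Origin under it.
- soap: Green plastic washing-up bottle with a white cap, 64 mm in diameter, 190 mm tall, at the right; leave alone. Origin under it.
- canister: Steel canister, 90 mm in diameter, 130 mm tall, at the left; leave alone. Origin under it.
- bowl: Blue bowl, 120 mm in diameter, 55 mm tall, at the far side; leave alone. Origin under it.
- spoon: Wooden spoon lying at the far side; leave alone.
Not all that is in view belongs to the job. What is shaped like the spindle but green is not meant.

How it is judged:
On the way, in this order (a step that is already met when the one before it is completed fails the run):
1. the lid lies back on its stop (value of joint lid above 1.75 rad), for 0.2 s.
2. the spindle's rod is through the eye with its collar on the bridge (horizontal distance between spindle and eye below 0.006 m and z of spindle in the frame of eye between -0.004 and 0.004 m and angle between spindle's own z axis and vertical below 0.07 rad), for 0.2 s.
At the end, for the whole second after the job is handed in: The lid is open on its stop (angle above 1.75); the spindle stands in the eye of the bridge, its axis within 6 mm of the eye's centre, the collar's underside within 4 mm of the bridge's top, upright within 0.07 rad, at rest and released (all of step 2 and value of joint lid above 1.75 rad and linear speed of spindle below 0.02 m/s and contact force between the fingers and spindle below 0.1 N); the robot touches nothing.
It fails at once if the spindle is dropped into the eye (faster than 0.6 m/s while its rod is in the eye) (horizontal distance between spindle and eye below 0.01 m and z of spindle in the frame of eye below 0.055 m and linear speed of spindle above 0.6 m/s).
It fails at once if the muddler, mug, jars, bottle, canister, bowl or spoon is moved by more than 40 mm (distance of any of muddler, mug, jar_a, jar_b, soap, canister, bowl, spoon from where it was at the start of the episode above 0.04 m).
It also fails if it takes over 72 s, if anything falls off the work surface, if the arm or the gripper's body presses on something with over 40 N, if the wrist force passes 120 N, or if a joint passes its speed limit or range.

## Working session

There is one attempt and no reset: what is moved stays moved. The work goes in short steps, Python scripts to look and compute and a tool call to move; the robot and the scene stay as the last step left them, time stands still between calls to the robot, and variables do not carry over. Pictures are saved under pics/ and viewed, at most 11 in all, crops included, and the job is handed in when it is done.

Besides the shell and the picture viewer there is one more tool, called after ">>>" as name(argument=value, ...), one argument or row to a line, values as JSON. apply_moves: Moves the arm, as the interface text tells. Its arguments: {"type":"object","properties":{"xyz":{"type":"array","items":{"type":"array","items":{"type":"number","minimum":-1,"maximum":1}}},"rot":{"type":"array","items":{"type":"array","items":{"type":"number","minimum":-1,"maximum":1}}},"hand":{"type":"array","items":{"type":"number"}},"force":{"type":"number"}},"required":["xyz","rot","hand"]}

```bash
mkdir -p pics; cat > h.py <<'E'
import numpy as np, cv2
from rig import status, get_image, job, manip
from scipy.spatial.transform import Rotation as R
def rot(q): return R.from_quat([q[1],q[2],q[3],q[0]]).as_matrix()
def snap(n,fn=None):
    s=status.get_state(); im=get_image(n)
    if fn: cv2.imwrite('pics/'+fn,im['pixels'][:,:,::-1])
    f=im['pixels'].shape[0]/2/np.tan(np.radians(im['fovy'])/2)
    K=np.array([[f,0,im['cx']],[0,f,im['cy']],[0,0,1]])
    if 'origin' in im: C=rot(im['orientation']);o=np.array(im['origin'])
    else:
        T=np.array(im['tool_from_camera']);A=rot(s['ee_rot']);C=A@T[:3,:3];o=A@T[:3,3]+np.array(s['position'])
    return dict(K=K,d=np.array(im['dist'],float),R=C,o=o,px=im['pixels'])
def proj(c,P):
    P=np.atleast_2d(np.array(P,float)); r=c['R'].T
    return cv2.projectPoints(P,cv2.Rodrigues(r)[0],-r@c['o'],c['K'],c['d'])[0][:,0]
def onz(c,uv,z):
    p=cv2.undistortPoints(np.array(uv,float).reshape(-1,1,2),c['K'],c['d'])[:,0]
    d=np.c_[p,np.ones(len(p))]@c['R'].T
    return c['o']+d*((z-c['o'][2])/d[:,2])[:,None]
E
python3 - <<'E'
from h import *
for n in('side','top','wrist'):
    c=snap(n,n+'0.png');print(n,c['o'].round(3),c['R'].round(2).tolist(),c['K'][0,0],c['d'])
print(status.get_state(), manip.tcp_to_grasp)
import pickle
E
```

```text
side [0.066 1.214 1.144] [[-0.92, -0.23, 0.32], [-0.39, 0.57, -0.73], [-0.01, -0.79, -0.61]] 542.8557145071871 [-0.02093306  0.          0.          0.          0.        ]
top [0.523 0.006 1.426] [[-0.03, -1.0, 0.08], [-1.0, 0.03, 0.01], [-0.01, -0.08, -1.0]] 441.41329477082104 [0.0320042 0.        0.        0.        0.       ]
wrist [0.112 0.57  0.374] [[0.31, 0.91, 0.27], [0.95, -0.3, -0.09], [-0.0, 0.28, -0.96]] 364.4909473389055 [-0.00077967  0.          0.          0.          0.        ]
{'clock': 0.15, 'qpos': array([ 1.13301534e+00,  2.76453983e-01,  1.50582384e+00,  2.22747397e-05,
        1.36067545e+00, -1.21032477e-01]), 'qd': array([-3.87135084e-04, -2.12383884e-03, -4.10725480e-03, -1.58827154e-05,
       -5.31058781e-04,  4.73901271e-04]), 'effort': array([ 2.39869900e-03, -4.17144012e+01, -2.46032864e+01,  4.92647177e-05,
        7.57221744e-03, -3.59925900e-05]), 'position': array([0.17895534, 0.54604865, 0.23064335]), 'ee_rot': array([-1.98088712e-04,  1.57715283e-01,  9.87484393e-01, -6.50925772e-04]), 'contact_force': array([-0.04188042,  0.02408277,  0.15008774]), 'moment': array([ 0.0572535 ,  0.08288383, -0.01739839]), 'gripper_force': 0.0, 'width': 0.08530973728856006} 0.0187
```

View pics/top0.png

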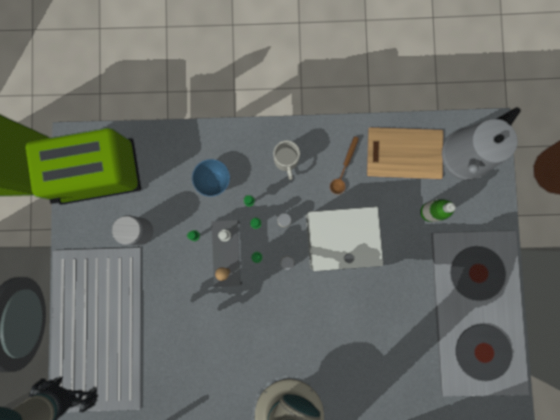

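View pics/side0.png

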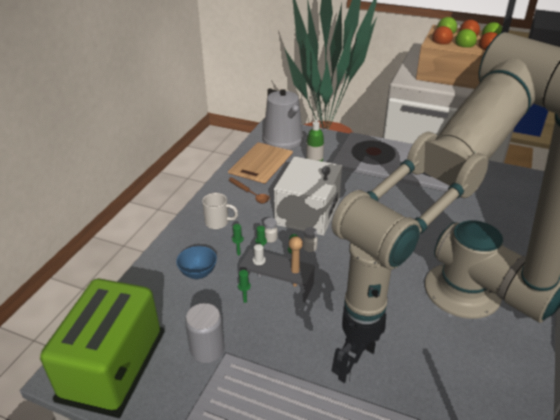

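The top view shows the maker lid at about (309–383, 208–271) with its knob at (349,258), so it faces the robot. The spindle is the white blob at (224,236), the muddler is at (222,274), and green decoys stand around them. Next I'll enlarge this region.

```bash
python3 - <<'E'
from h import *
c=snap('top')
r=c['px'][180:300,180:400,::-1]
cv2.imwrite('pics/crop1.png',cv2.resize(r,(770,420),interpolation=cv2.INTER_CUBIC))
g=c['px'].astype(int)
m=((g.min(2)>150)).astype(np.uint8);m[:, :300]=0;m[:,395:]=0;m[:200]=0;m[285:]=0
k,_=cv2.findContours(m,0,1);k=max(k,key=cv2.contourArea)
rc=cv2.minAreaRect(k);b=cv2.boxPoints(rc);print(rc,b)
P=onz(c,b,.148);print(P.round(4),P.mean(0),np.linalg.norm(P[1]-P[0]),np.linalg.norm(P[2]-P[1]))
print('knob',onz(c,[[349,258]],.19),'sp',onz(c,[[224,236]],.129),'mud',onz(c,[[222,274]],.18))
for n,p,z in(('mug',(286,155),.09),('jar1',(284,220),.07),('jar2',(288,264),.07),('soap',(447,207),.19)):print(n,onz(c,[p],z).round(3))
E
```

```text
((344.2764587402344, 232.5941162109375), (46.171295166015625, 69.7938232421875), 85.60128784179688) [[307.71173 212.25293]
 [377.3     206.9    ]
 [380.8412  252.9353 ]
 [311.25293 258.28824]]
[[ 0.6149 -0.0712  0.148 ]
 [ 0.6245 -0.2727  0.148 ]
 [ 0.4918 -0.2765  0.148 ]
 [ 0.482  -0.0768  0.148 ]] [ 0.553279   -0.17431765  0.148     ] 0.20177663124879686 0.13276705626895377
knob [[ 0.48122867 -0.17869843  0.19      ]] sp [[0.55367055 0.17560374 0.129     ]] mud [[0.44646111 0.17648618 0.18      ]]
mug [[ 0.797 -0.014  0.09 ]]
jar1 [[ 0.599 -0.002  0.07 ]]
jar2 [[ 0.464 -0.01   0.07 ]]
soap [[ 0.615 -0.456  0.19 ]]
```

View pics/crop1.png

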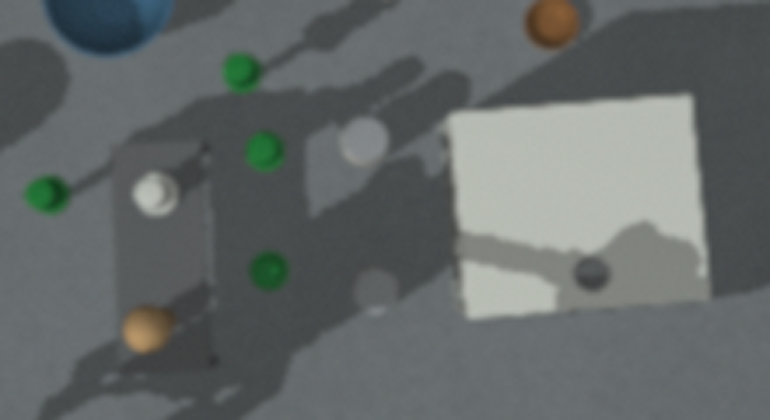

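The lid's corners in the crop are (448,115), (692,95), (710,298) and (467,319). The knob is at (592,272), the spindle at (155,193) and the muddler at (147,329).

```bash
cat >> h.py <<'E'
def Rt(yaw,pitch=0):
    # tool down, y along maker-like y turned by yaw; pitch>0 tips the fingers toward tool -x (world +x)
    c,s=np.cos(yaw),np.sin(yaw)
    return np.array([[-c,-s,0],[-s,c,0],[0,0,-1]])@R.from_rotvec([0,-pitch,0]).as_matrix()
def plan(ways,step=.05,ang=9,start=None):
    """ways: list of (p,Rm); prints rows"""
    st=status.get_state(); p,A=start or (np.array(st['position']),rot(st['ee_rot']))
    for q,B in ways:
        q=np.array(q,float); rv=R.from_matrix(A.T@B).as_rotvec()
        n=int(np.ceil(max(np.linalg.norm(q-p)/step,np.degrees(np.linalg.norm(rv))/ang,1)))
        print('->',q.round(4),'rows',n)
        for i in range(n):
            d=(q-p)/n; a=A@R.from_rotvec(rv*i/n).as_matrix()
            print((a.T@d/.3).round(4).tolist(),(rv/n/np.radians(60)).round(4).tolist())
        p,A=q,B
E
python3 - <<'E'
from h import *
c=snap('top')
b=np.array([[448,115],[692,95],[710,298],[467,319]])/3.5+180-.36
P=onz(c,b,.148);print(P.round(4),P.mean(0).round(4),[np.linalg.norm(P[i]-P[i-1]).round(4) for i in range(4)])
y=(P[0]-P[1]+P[3]-P[2]);yaw=np.arctan2(-y[0],y[1]);x=P[0]+P[1]-P[2]-P[3];print(yaw,np.arctan2(x[1],x[0]))
plan([([.2,.5,.42],Rt(-.1)),([.40,.14,.45],Rt(.04))],.056,10)
E
```

```text
[[ 0.6142 -0.071   0.148 ]
 [ 0.6248 -0.2729  0.148 ]
 [ 0.458  -0.2796  0.148 ]
 [ 0.4462 -0.0807  0.148 ]] [ 0.5358 -0.176   0.148 ] [np.float64(0.1682), np.float64(0.2022), np.float64(0.167), np.float64(0.1992)]
0.055639346754100705 0.04899757324434834
-> [0.2  0.5  0.42] rows 4
[-0.0286, -0.0313, -0.1575] [-0.0002, -0.0, -0.0517]
[-0.0269, -0.0327, -0.1575] [-0.0002, -0.0, -0.0517]
[-0.0251, -0.0341, -0.1576] [-0.0002, -0.0, -0.0517]
[-0.0232, -0.0354, -0.1576] [-0.0002, -0.0, -0.0517]
-> [0.4  0.14 0.45] rows 8
[-0.0979, -0.1409, -0.0125] [0.0, 0.0, -0.0167]
[-0.0954, -0.1426, -0.0125] [0.0, 0.0, -0.0167]
[-0.0929, -0.1443, -0.0125] [0.0, 0.0, -0.0167]
[-0.0904, -0.1459, -0.0125] [0.0, 0.0, -0.0167]
[-0.0878, -0.1474, -0.0125] [0.0, 0.0, -0.0167]
[-0.0852, -0.1489, -0.0125] [0.0, 0.0, -0.0167]
[-0.0826, -0.1504, -0.0125] [0.0, 0.0, -0.0167]
[-0.0799, -0.1518, -0.0125] [0.0, 0.0, -0.0167]
```

>>> apply_moves(
  xyz=[
    [-0.03, -0.03, -0.16],
    [-0.03, -0.03, -0.16],
    [-0.025, -0.035, -0.16],
    [-0.02, -0.035, -0.16],
  ],
  rot=[
    [0, 0, -0.05],
    [0, 0, -0.05],
    [0, 0, -0.05],
    [0, 0, -0.05],
  ],
  hand=[1, 1, 1, 1],
)

```text
clock: 0.75
position: [0.2007, 0.5003, 0.4248]
ee_rot: [0.0, 0.053, 0.999, 0.0]
contact_force: [1.5, 0.3, 0.4]
width: 0.0856
gripper_force: 0.0
```

>>> apply_moves(
  xyz=[
    [-0.1, -0.14, -0.01],
    [-0.095, -0.14, -0.01],
    [-0.09, -0.145, -0.01],
    [-0.09, -0.145, -0.01],
    [-0.09, -0.145, -0.01],
    [-0.085, -0.15, -0.01],
    [-0.08, -0.15, -0.01],
    [-0.08, -0.15, -0.01],
  ],
  rot=[
    [0, 0, -0.017],
    [0, 0, -0.017],
    [0, 0, -0.017],
    [0, 0, -0.017],
    [0, 0, -0.017],
    [0, 0, -0.017],
    [0, 0, -0.017],
    [0, 0, -0.017],
  ],
  hand=[1, 1, 1, 1, 1, 1, 1, 1],
)

```text
clock: 1.75
position: [0.3982, 0.1402, 0.4475]
ee_rot: [0.0, -0.018, 1.0, 0.0]
contact_force: [-0.2, 0.4, 0.1]
width: 0.0853
gripper_force: 0.0
```

>>> apply_moves(
  xyz=[
    [0, 0, 0],
    [0, 0, 0],
  ],
  rot=[
    [0, 0, 0],
    [0, 0, 0],
  ],
  hand=[1, 1],
)

```text
clock: 2.0
position: [0.3975, 0.142, 0.4472]
ee_rot: [-0.0, -0.017, 1.0, 0.0]
contact_force: [0.0, -0.1, 0.5]
width: 0.0855
gripper_force: 0.0
```

```bash
python3 - <<'E'
from h import *
import pickle
c=snap('wrist','w1.png');pickle.dump(c,open('w1.pkl','wb'))
print(proj(c,[[.5537,.1756,.129],[.4465,.1765,.18],[.481,-.178,.19],[.4462,-.08,.148]]).round())
s=status.get_state();print(s['clock'],s['position'],s['ee_rot'])
E
```

```text
[[297. 271.]
 [304. 207.]
 [ -1. 228.]
 [ 98. 193.]]
2.05 [0.39727511 0.14248289 0.44726328] [-2.37091662e-04 -1.79152426e-02  9.99839404e-01  3.91921106e-04]
```

View pics/w1.png

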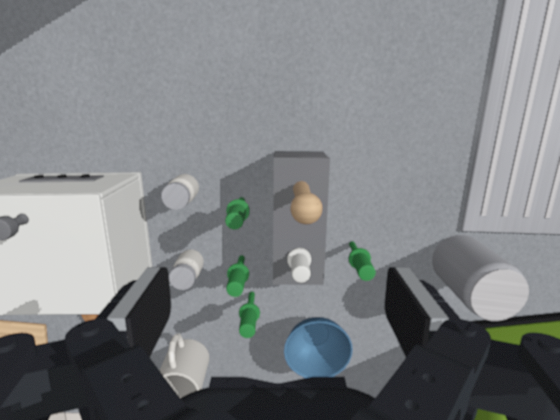

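The wrist view shows the spindle's collar at about (299,256), its grip top at (301,273), and the knob at (5,228). All are within a few pixels of the predictions, so I'm moving to the knob.

```bash
python3 - <<'E'
from h import *
plan([([.481,-.179,.26],Rt(.052)),([.481,-.179,.166],Rt(.052))],.056,10)
E
```

```text
-> [ 0.481 -0.179  0.26 ] rows 7
[-0.0344, -0.1545, 0.089] [0.0001, -0.0001, -0.0022]
[-0.034, -0.1546, 0.0891] [0.0001, -0.0001, -0.0022]
[-0.0337, -0.1546, 0.0891] [0.0001, -0.0001, -0.0022]
[-0.0333, -0.1547, 0.0891] [0.0001, -0.0001, -0.0022]
[-0.0329, -0.1548, 0.0891] [0.0001, -0.0001, -0.0022]
[-0.0326, -0.1548, 0.0891] [0.0001, -0.0001, -0.0022]
[-0.0322, -0.1549, 0.0892] [0.0001, -0.0001, -0.0022]
-> [ 0.481 -0.179  0.166] rows 2
[0.0, 0.0, 0.1567] [0.0, 0.0, 0.0]
[0.0, 0.0, 0.1567] [0.0, 0.0, 0.0]
```

>>> apply_moves(
  xyz=[
    [-0.034, -0.155, 0.089],
    [-0.034, -0.155, 0.089],
    [-0.034, -0.155, 0.089],
    [-0.033, -0.155, 0.089],
    [-0.033, -0.155, 0.089],
    [-0.033, -0.155, 0.089],
    [-0.032, -0.155, 0.089],
    [0, 0, 0],
  ],
  rot=[
    [0, 0, -0.002],
    [0, 0, -0.002],
    [0, 0, -0.002],
    [0, 0, -0.002],
    [0, 0, -0.002],
    [0, 0, -0.002],
    [0, 0, -0.002],
    [0, 0, 0],
  ],
  hand=[1, 1, 1, 1, 1, 1, 1, 1],
)

```text
clock: 3.05
position: [0.481, -0.181, 0.2577]
ee_rot: [-0.002, -0.024, 1.0, 0.001]
contact_force: [-0.6, 0.4, 0.7]
width: 0.0854
gripper_force: 0.0
```

```bash
python3 - <<'E'
from h import *
c=snap('wrist','w2.png')
s=status.get_state();print(s['clock'],s['position'],s['ee_rot'])
print(proj(c,[[.481,-.179,.191],[.4458,-.0807,.148],[.4575,-.28,.148],[.6248,-.273,.148],[.6142,-.071,.148]]).round())
plan([([.481,-.179,.166],Rt(.052))],.05)
E
```

```text
3.1 [ 0.48108369 -0.17959293  0.2591352 ] [-0.00126045 -0.02495287  0.99968712  0.00119497]
[[279. 222.]
 [422. 161.]
 [136. 164.]
 [156. 365.]
 [401. 364.]]
-> [ 0.481 -0.179  0.166] rows 2
[-0.0003, 0.0006, 0.1552] [0.0012, -0.0012, -0.001]
[-0.0001, 0.0008, 0.1552] [0.0012, -0.0012, -0.001]
```

View pics/w2.png

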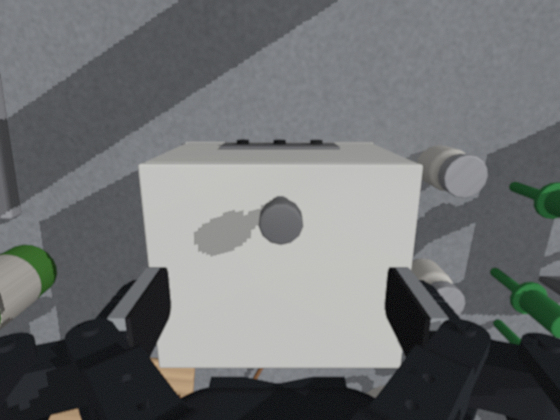

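The knob head sits at (281,222), as predicted. I'll descend and grip it.

>>> apply_moves(
  xyz=[
    [0, 0.002, 0.105],
    [0, 0.002, 0.105],
    [0, 0, 0.1],
    [0, 0, 0],
    [0, 0, 0],
    [0, 0, 0],
    [0, 0, 0],
    [0, 0, 0],
  ],
  rot=[
    [0, 0, 0],
    [0, 0, 0],
    [0, 0, 0],
    [0, 0, 0],
    [0, 0, 0],
    [0, 0, 0],
    [0, 0, 0],
    [0, 0, 0],
  ],
  hand=[1, 1, 1, 1, -1, -1, -1, -1],
  force=25,
)

```text
clock: 4.1
position: [0.4815, -0.1792, 0.1685]
ee_rot: [0.001, -0.025, 1.0, 0.0]
contact_force: [0.6, 1.4, 5.9]
width: 0.027
gripper_force: 24.5
```

>>> apply_moves(
  xyz=[
    [0, 0, 0],
    [0, 0, 0],
    [0, 0, 0],
    [0, 0, 0],
  ],
  rot=[
    [0, 0, 0],
    [0, 0, 0],
    [0, 0, 0],
    [0, 0, 0],
  ],
  hand=[-1, -1, -1, -1],
)

```text
clock: 4.6
position: [0.4816, -0.1792, 0.1685]
ee_rot: [0.001, -0.025, 1.0, 0.0]
contact_force: [-0.8, 1.3, 6.5]
width: 0.0264
gripper_force: 24.5
```

```bash
python3 - <<'E'
import numpy as np
t=np.linspace(0,1.84,17)
x=-.14*np.cos(t)+.043*np.sin(t); z=.14*np.sin(t)+.043*np.cos(t)
print(np.c_[-np.diff(x),0*x[1:],-np.diff(z)].__truediv__(.3).round(3).tolist())
E
```

```text
[[-0.02, -0.0, -0.053], [-0.025, -0.0, -0.05], [-0.031, -0.0, -0.047], [-0.036, -0.0, -0.043], [-0.041, -0.0, -0.038], [-0.045, -0.0, -0.034], [-0.049, -0.0, -0.028], [-0.051, -0.0, -0.022], [-0.054, -0.0, -0.016], [-0.055, -0.0, -0.01], [-0.056, -0.0, -0.004], [-0.056, 0.0, 0.003], [-0.055, 0.0, 0.009], [-0.054, 0.0, 0.015], [-0.052, 0.0, 0.022], [-0.049, 0.0, 0.027]]
```

>>> apply_moves(
  xyz=[
    [-0.02, 0, -0.053],
    [-0.025, 0, -0.05],
    [-0.031, 0, -0.047],
    [-0.036, 0, -0.043],
  ],
  rot=[
    [0, 0, 0],
    [0, 0, 0],
    [0, 0, 0],
    [0, 0, 0],
  ],
  hand=[-1, -1, -1, -1],
)

```text
clock: 5.1
position: [0.5139, -0.1776, 0.225]
ee_rot: [-0.001, -0.025, 1.0, 0.0]
contact_force: [0.4, -0.3, -3.0]
width: 0.0264
gripper_force: 25.1
```

>>> apply_moves(
  xyz=[
    [-0.041, 0, -0.038],
    [-0.045, 0, -0.034],
    [-0.049, 0, -0.028],
    [-0.051, 0, -0.022],
  ],
  rot=[
    [0, 0, 0],
    [0, 0, 0],
    [0, 0, 0],
    [0, 0, 0],
  ],
  hand=[-1, -1, -1, -1],
)

```text
clock: 5.6
position: [0.5694, -0.1751, 0.2623]
ee_rot: [-0.001, -0.025, 1.0, 0.0]
contact_force: [-1.4, 0.0, 0.1]
width: 0.0266
gripper_force: 25.4
```

```bash
python3 - <<'E'
from h import *
c=snap('side')
cv2.imwrite('pics/s1.png',cv2.resize(c['px'][100:330,200:480,::-1],(700,575)))
E
```

```text
(no output)
```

View pics/s1.png

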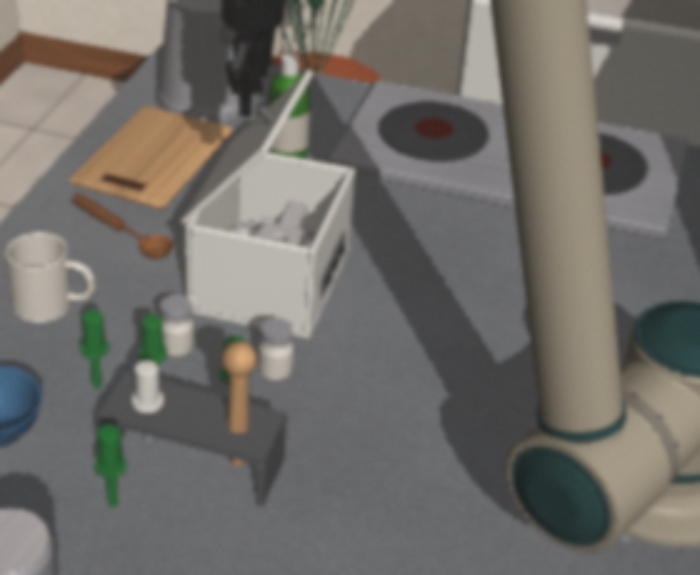

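The side view shows the lid about half open and following the gripper, with the edge running from (265,155) to (310,75). The arc continues.

>>> apply_moves(
  xyz=[
    [-0.054, 0, -0.016],
    [-0.055, 0, -0.01],
    [-0.056, 0, -0.004],
    [-0.056, 0, 0.003],
  ],
  rot=[
    [0, 0, 0],
    [0, 0, 0],
    [0, 0, 0],
    [0, 0, 0],
  ],
  hand=[-1, -1, -1, -1],
)

```text
clock: 6.15
position: [0.6369, -0.1719, 0.271]
ee_rot: [0.0, -0.025, 1.0, -0.0]
contact_force: [-1.5, -0.7, 2.6]
width: 0.0262
gripper_force: 26.5
```

>>> apply_moves(
  xyz=[
    [-0.055, 0, 0.009],
    [-0.054, 0, 0.015],
    [-0.052, 0, 0.022],
    [-0.049, 0, 0.027],
    [0, 0, 0],
  ],
  rot=[
    [0, 0, 0],
    [0, 0, 0],
    [0, 0, 0],
    [0, 0, 0],
    [0, 0, 0],
  ],
  hand=[-1, -1, -1, -1, -1],
)

```text
clock: 6.78
position: [0.7025, -0.1689, 0.2475]
ee_rot: [0.002, -0.025, 1.0, -0.0]
contact_force: [2.0, -0.7, 5.6]
width: 0.0266
gripper_force: 27.0
```

>>> apply_moves(
  xyz=[
    [0, 0, 0],
    [0, 0, 0],
    [0, 0, 0],
    [0, 0, 0],
    [-0.01, 0, -0.1],
    [-0.01, 0, -0.15],
    [0, 0, -0.19],
    [0, 0, -0.19],
  ],
  rot=[
    [0, 0, 0],
    [0, 0, 0],
    [0, 0, 0],
    [0, 0, 0],
    [0, 0, 0],
    [0, 0, 0],
    [0, 0, 0],
    [0, 0, 0],
  ],
  hand=[1, 1, 1, 1, 1, 1, 1, 1],
)

```text
clock: 7.78
position: [0.705, -0.1681, 0.439]
ee_rot: [0.0, -0.025, 1.0, -0.0]
contact_force: [0.1, -0.2, 0.4]
width: 0.0858
gripper_force: 0.0
```

```bash
python3 - <<'E'
from h import *
s=status.get_state();print(s['clock'],s['position'],s['ee_rot'])
plan([([.50,-.13,.45],Rt(.052))],.058)
E
```

```text
7.775 [ 0.70501413 -0.16809441  0.43898701] [ 1.73823914e-04 -2.48290055e-02  9.99691697e-01 -1.84192779e-05]
-> [ 0.5  -0.13  0.45] rows 4
[0.1691, 0.0402, -0.0092] [-0.0, 0.0001, -0.0006]
[0.169, 0.0403, -0.0092] [-0.0, 0.0001, -0.0006]
[0.169, 0.0404, -0.0092] [-0.0, 0.0001, -0.0006]
[0.169, 0.0405, -0.0092] [-0.0, 0.0001, -0.0006]
```

>>> apply_moves(
  xyz=[
    [0.155, 0, 0],
    [0.155, 0, 0],
    [0.155, 0, 0],
    [0.155, 0, 0],
    [0, 0, 0],
    [0, 0, 0],
  ],
  rot=[
    [0, 0, 0],
    [0, 0, 0],
    [0, 0, 0],
    [0, 0, 0],
    [0, 0, 0],
    [0, 0, 0],
  ],
  hand=[1, 1, 1, 1, 1, 1],
)

```text
clock: 8.52
position: [0.5201, -0.1775, 0.4375]
ee_rot: [0.001, -0.025, 1.0, -0.0]
contact_force: [0.3, -0.3, 0.2]
width: 0.0853
gripper_force: 0.0
```

```bash
python3 - <<'E'
from h import *
import pickle
c=snap('wrist','w3.png');pickle.dump(c,open('w3.pkl','wb'))
s=status.get_state();print(s['clock'],s['position'],s['ee_rot'])
e=proj(c,[[.5238,-.1766,.075]])[0];print(e)
x,y=e.astype(int); print(x-70,y-60)
a=c['px'][:,:,::-1]; z=cv2.resize(a[y-60:y+60,x-70:x+70],None,fx=4,fy=4,interpolation=cv2.INTER_CUBIC)
w=cv2.resize(a,(320,240))
o=np.zeros((480,800,3),np.uint8);o[:,:560]=z;o[:180,560:]=cv2.resize(a,(240,180))
t=snap('top');cv2.imwrite('pics/x.png',o)
o[190:190+240,560:]=cv2.resize(t['px'][190:290,300:400,::-1],(240,240));cv2.imwrite('pics/w3c.png',o)
E
```

```text
8.575 [ 0.52060405 -0.17755674  0.43700668] [ 4.47575357e-04 -2.49611880e-02  9.99688321e-01  1.78714163e-05]
[277.4195571  155.07324289]
207 95
```

View pics/w3c.png

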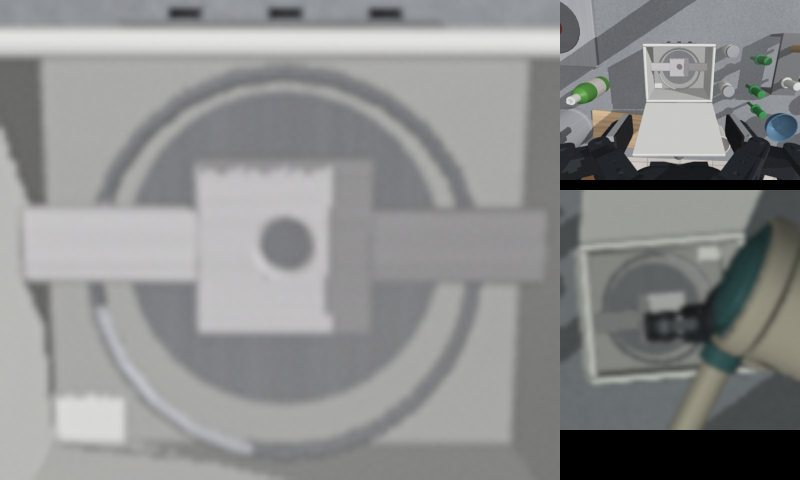

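The lid lies open, and the eye is at crop (286,244), which is full-image pixel (278.3,155.8). I'm moving above the spindle for the same kind of view.

```bash
python3 - <<'E'
from h import *
import pickle
c=pickle.load(open('w3.pkl','rb'))
print('eye',onz(c,[[278.2,155.6]],.075))
plan([([.55,.176,.42],Rt(.04))],.058)
E
```

```text
eye [[ 0.52447814 -0.17548123  0.075     ]]
-> [0.55  0.176 0.42 ] rows 7
[-0.0223, 0.1675, 0.008] [0.0, 0.0, 0.0014]
[-0.0221, 0.1675, 0.008] [0.0, 0.0, 0.0014]
[-0.0218, 0.1675, 0.008] [0.0, 0.0, 0.0014]
[-0.0216, 0.1676, 0.008] [0.0, 0.0, 0.0014]
[-0.0214, 0.1676, 0.008] [0.0, 0.0, 0.0014]
[-0.0211, 0.1676, 0.008] [0.0, 0.0, 0.0014]
[-0.0209, 0.1676, 0.008] [0.0, 0.0, 0.0014]
```

>>> apply_moves(
  xyz=[
    [-0.022, 0.168, 0.008],
    [-0.022, 0.168, 0.008],
    [-0.022, 0.168, 0.008],
    [-0.022, 0.168, 0.008],
    [-0.021, 0.168, 0.008],
    [-0.021, 0.168, 0.008],
    [-0.021, 0.168, 0.008],
    [0, 0, 0],
  ],
  rot=[
    [0, 0, 0],
    [0, 0, 0],
    [0, 0, 0],
    [0, 0, 0],
    [0, 0, 0],
    [0, 0, 0],
    [0, 0, 0],
    [0, 0, 0],
  ],
  hand=[1, 1, 1, 1, 1, 1, 1, 1],
)

```text
clock: 9.62
position: [0.5483, 0.1813, 0.4185]
ee_rot: [-0.001, -0.028, 1.0, 0.001]
contact_force: [-0.1, -1.0, -0.4]
width: 0.0853
gripper_force: 0.0
```

>>> apply_moves(
  xyz=[
    [0, 0, 0],
    [0, 0, 0],
  ],
  rot=[
    [0, 0, 0],
    [0, 0, 0],
  ],
  hand=[1, 1],
)

```text
clock: 9.88
position: [0.5479, 0.1763, 0.4202]
ee_rot: [-0.0, -0.024, 1.0, -0.0]
contact_force: [-0.8, -0.3, 0.0]
width: 0.0854
gripper_force: 0.0
```

```bash
python3 - <<'E'
from h import *
import pickle
c=snap('wrist','w4.png');pickle.dump(c,open('w4.pkl','wb'))
s=status.get_state();print(s['clock'],s['position'],s['ee_rot'])
e=proj(c,[[.5537,.1756,.129]])[0];print(e)
x,y=e.astype(int); print(x-70,y-60)
a=c['px'][:,:,::-1]; z=cv2.resize(a[y-60:y+60,x-70:x+70],None,fx=4,fy=4,interpolation=cv2.INTER_CUBIC)
o=np.zeros((480,800,3),np.uint8);o[:,:560]=z;o[:180,560:]=cv2.resize(a,(240,180));cv2.imwrite('pics/w4c.png',o)
E
```

```text
9.925 [0.54775508 0.17612487 0.42038309] [ 9.24369416e-05 -2.40528151e-02  9.99710677e-01 -1.22347775e-04]
[275.9657504  166.00264522]
205 106
```

View pics/w4c.png

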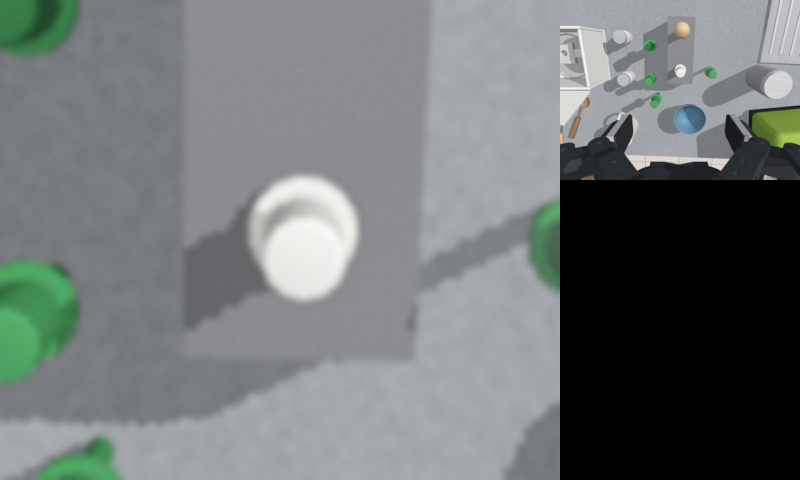

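The collar centre is at crop (304,229), full-image (280.6,162.9). The grip top is at (304,258), full-image (280.6,170.1). Green decoys stand about 80 mm to either side, so I'll approach with the fingers half open.

```bash
python3 - <<'E'
from h import *
import pickle
c=pickle.load(open('w4.pkl','rb'))
print(onz(c,[[280.6,162.9]],.081),onz(c,[[280.6,170.1]],.129))
p=(onz(c,[[280.6,162.9]],.081)+onz(c,[[280.6,170.1]],.129))[0]/2
plan([([p[0],p[1],.20],Rt(.048)),([p[0],p[1],.093],Rt(.048))],.055)
E
```

```text
[[0.55770816 0.18175442 0.081     ]] [[0.55841403 0.18141964 0.129     ]]
-> [0.5581 0.1816 0.2   ] rows 5
[-0.007, 0.0033, 0.1469] [-0.0, 0.0, 0.0]
[-0.007, 0.0033, 0.1469] [-0.0, 0.0, 0.0]
[-0.007, 0.0033, 0.1469] [-0.0, 0.0, 0.0]
[-0.007, 0.0033, 0.1469] [-0.0, 0.0, 0.0]
[-0.007, 0.0033, 0.1469] [-0.0, 0.0, 0.0]
-> [0.5581 0.1816 0.093 ] rows 2
[0.0, 0.0, 0.1783] [0.0, 0.0, 0.0]
[0.0, 0.0, 0.1783] [0.0, 0.0, 0.0]
```

>>> apply_moves(
  xyz=[
    [-0.007, 0.003, 0.147],
    [-0.007, 0.003, 0.147],
    [-0.007, 0.003, 0.147],
    [-0.007, 0.003, 0.147],
    [-0.007, 0.003, 0.147],
    [0, 0, 0],
    [0, 0, 0],
    [0, 0, 0],
  ],
  rot=[
    [0, 0, 0],
    [0, 0, 0],
    [0, 0, 0],
    [0, 0, 0],
    [0, 0, 0],
    [0, 0, 0],
    [0, 0, 0],
    [0, 0, 0],
  ],
  hand=[0.2, 0.2, 0.2, 0.2, 0.2, 0.2, 0.2, 0.2],
)

```text
clock: 10.92
position: [0.5592, 0.1822, 0.2024]
ee_rot: [0.002, -0.025, 1.0, 0.0]
contact_force: [-0.1, -0.4, -1.0]
width: 0.051
gripper_force: 0.0
```

```bash
python3 - <<'E'
from h import *
c=snap('wrist');s=status.get_state();print(s['clock'],s['position'],s['width'])
a=c['px'][:,:,::-1]
cv2.imwrite('pics/w5.png',a)
print(proj(c,[[.5581,.1816,.129],[.5581,.1816,.081]]))
E
```

```text
10.975 [0.55894944 0.18227409 0.20214364] 0.051223734760420594
[[274.9059042  215.49356753]
 [275.29632551 195.65439644]]
```

View pics/w5.png

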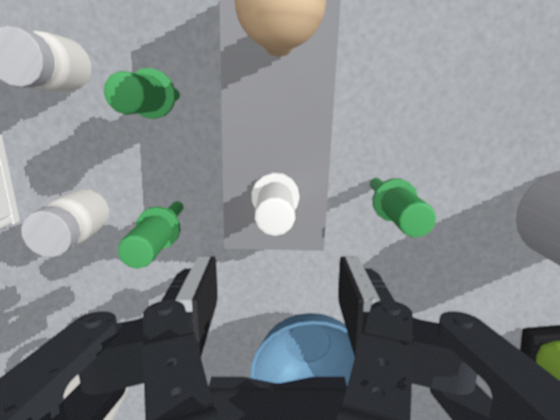

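The grip top is at (275,215), exactly as predicted, and the fingers clear the decoys. I'll descend and grip it.

>>> apply_moves(
  xyz=[
    [0.003, -0.002, 0.125],
    [0, 0, 0.125],
    [0, 0, 0.114],
    [0, 0, 0],
    [0, 0, 0],
    [0, 0, 0],
    [0, 0, 0],
    [0, 0, 0],
  ],
  rot=[
    [0, 0, 0],
    [0, 0, 0],
    [0, 0, 0],
    [0, 0, 0],
    [0, 0, 0],
    [0, 0, 0],
    [0, 0, 0],
    [0, 0, 0],
  ],
  hand=[0.2, 0.2, 0.2, 0.2, -1, -1, -1, -1],
  force=40,
)

```text
clock: 11.98
position: [0.5585, 0.1819, 0.0929]
ee_rot: [0.002, -0.025, 1.0, 0.0]
contact_force: [-0.3, -1.4, 7.2]
width: 0.0252
gripper_force: 40.0
```

>>> apply_moves(
  xyz=[
    [0, 0, 0],
    [0, 0, 0],
  ],
  rot=[
    [0, 0, 0],
    [0, 0, 0],
  ],
  hand=[-1, -1],
)

```text
clock: 12.22
position: [0.5585, 0.1819, 0.0929]
ee_rot: [0.002, -0.025, 1.0, 0.0]
contact_force: [0.2, 0.3, 7.9]
width: 0.0249
gripper_force: 40.0
```

>>> apply_moves(
  xyz=[
    [0, 0, -0.05],
    [0, 0, -0.1],
    [0, 0, -0.16],
    [0, 0, -0.18],
    [0, 0, -0.18],
    [0, 0, 0],
  ],
  rot=[
    [0, 0, 0],
    [0, 0, 0],
    [0, 0, 0],
    [0, 0, 0],
    [0, 0, 0],
    [0, 0, 0],
  ],
  hand=[-1, -1, -1, -1, -1, -1],
)

```text
clock: 12.98
position: [0.5589, 0.1821, 0.2978]
ee_rot: [0.005, -0.025, 1.0, 0.001]
contact_force: [-0.4, -0.8, -1.4]
width: 0.0249
gripper_force: 39.7
```

```bash
python3 - <<'E'
from h import *
s=status.get_state();print(s['clock'],s['position'],s['ee_rot'],s['width'])
plan([([.5245,-.1755,.30],Rt(.052)),([.5245,-.1755,.19],Rt(.052))],.055)
E
```

```text
12.975 [0.55885539 0.18208368 0.29779114] [ 0.00544531 -0.02492524  0.99967393  0.00105519] 0.024899053876141074
-> [ 0.5245 -0.1755  0.3   ] rows 7
[0.0248, -0.1692, -0.0016] [0.0002, 0.0015, -0.0003]
[0.0249, -0.1692, -0.0016] [0.0002, 0.0015, -0.0003]
[0.0249, -0.1692, -0.0015] [0.0002, 0.0015, -0.0003]
[0.025, -0.1692, -0.0014] [0.0002, 0.0015, -0.0003]
[0.025, -0.1692, -0.0013] [0.0002, 0.0015, -0.0003]
[0.0251, -0.1692, -0.0012] [0.0002, 0.0015, -0.0003]
[0.0251, -0.1692, -0.0011] [0.0002, 0.0015, -0.0003]
-> [ 0.5245 -0.1755  0.19  ] rows 2
[0.0, 0.0, 0.1833] [0.0, 0.0, 0.0]
[0.0, 0.0, 0.1833] [0.0, 0.0, 0.0]
```

>>> apply_moves(
  xyz=[
    [0.025, -0.169, 0],
    [0.025, -0.169, 0],
    [0.025, -0.169, 0],
    [0.025, -0.169, 0],
    [0.025, -0.169, 0],
    [0.025, -0.169, 0],
    [0.025, -0.169, 0],
    [0, 0, 0],
  ],
  rot=[
    [0, 0, 0],
    [0, 0, 0],
    [0, 0, 0],
    [0, 0, 0],
    [0, 0, 0],
    [0, 0, 0],
    [0, 0, 0],
    [0, 0, 0],
  ],
  hand=[-1, -1, -1, -1, -1, -1, -1, -1],
)

```text
clock: 13.98
position: [0.5207, -0.1786, 0.2902]
ee_rot: [-0.001, -0.022, 1.0, 0.0]
contact_force: [0.4, 0.7, -0.9]
width: 0.0247
gripper_force: 40.0
```

>>> apply_moves(
  xyz=[
    [0, 0, 0.1],
    [0, 0, 0.1],
    [0, 0, 0.1],
    [0, 0, 0],
    [0, 0, 0],
  ],
  rot=[
    [0, 0, 0],
    [0, 0, 0],
    [0, 0, 0],
    [0, 0, 0],
    [0, 0, 0],
  ],
  hand=[-1, -1, -1, -1, -1],
)

```text
clock: 14.6
position: [0.5225, -0.175, 0.2024]
ee_rot: [0.0, -0.025, 1.0, -0.0]
contact_force: [-0.2, -0.2, -0.3]
width: 0.025
gripper_force: 39.9
```

```bash
python3 - <<'E'
from h import *
c=snap('wrist');s=status.get_state();print(s['clock'],s['position'],s['ee_rot'],s['width'])
A=rot(s['ee_rot']);p=np.array(s['position'])
# expected spindle in tool frame: origin 18mm beyond TCP
P=[p+A@np.array([0,0,d]) for d in(-.036,.012,.018,.078)]
print('tip',P[3],proj(c,P+[[.5245,-.1755,.075]]).round(1).tolist())
a=c['px'][:,:,::-1]
cv2.imwrite('pics/w6.png',cv2.resize(a[60:360,140:420],(560,600)))
plan([([.5245,-.1755,.14],Rt(.052))],.055)
E
```

```text
14.65 [ 0.52281267 -0.17531943  0.2028862 ] [ 1.01175296e-03 -2.51253140e-02  9.99683741e-01 -3.37200215e-04] 0.02511623948327609
tip [ 0.52297177 -0.17536805  0.12488638] [[273.7, 320.4], [274.6, 260.1], [274.7, 254.8], [275.4, 216.3], [275.5, 198.2]]
-> [ 0.5245 -0.1755  0.14  ] rows 2
[-0.0026, -0.0004, 0.1048] [-0.0003, 0.001, -0.0008]
[-0.0027, -0.0004, 0.1048] [-0.0003, 0.001, -0.0008]
```

View pics/w6.png

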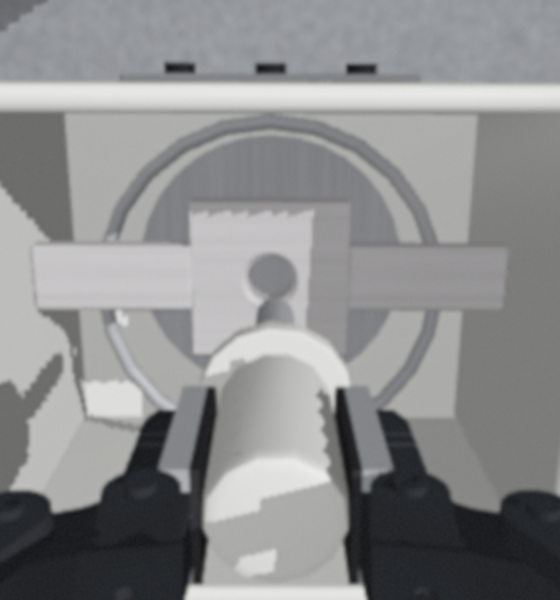

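The eye is at full-image (275.5,198.5). The rod and collar appear about 2–3 px right of the prediction, so I'll shift about 2 mm and lower slowly.

>>> apply_moves(
  xyz=[
    [-0.007, -0.006, 0],
    [0, 0, 0.03],
    [0, 0, 0.035],
    [0, 0, 0.035],
    [0, 0, 0.035],
    [0, 0, 0.035],
    [0, 0, 0.035],
    [0, 0, 0.03],
  ],
  rot=[
    [0, 0, 0],
    [0, 0, 0],
    [0, 0, 0],
    [0, 0, 0],
    [0, 0, 0],
    [0, 0, 0],
    [0, 0, 0],
    [0, 0, 0],
  ],
  hand=[-1, -1, -1, -1, -1, -1, -1, -1],
)

```text
clock: 15.65
position: [0.5241, -0.1772, 0.1303]
ee_rot: [-0.0, -0.025, 1.0, 0.0]
contact_force: [-0.2, -0.7, -0.2]
width: 0.0251
gripper_force: 40.0
```

>>> apply_moves(
  xyz=[
    [0, 0, 0.03],
    [0, 0, 0.02],
    [0, 0, 0],
  ],
  rot=[
    [0, 0, 0],
    [0, 0, 0],
    [0, 0, 0],
  ],
  hand=[-1, -1, -1],
)

```text
clock: 16.02
position: [0.5239, -0.1771, 0.1156]
ee_rot: [-0.0, -0.025, 1.0, 0.0]
contact_force: [0.0, 0.6, -1.0]
width: 0.025
gripper_force: 40.0
```

>>> apply_moves(
  xyz=[
    [0, 0, 0.025],
    [0, 0, 0.02],
    [0, 0, 0.015],
    [0, 0, 0.007],
    [0, 0, 0],
    [0, 0, 0],
  ],
  rot=[
    [0, 0, 0],
    [0, 0, 0],
    [0, 0, 0],
    [0, 0, 0],
    [0, 0, 0],
    [0, 0, 0],
  ],
  hand=[-1, -1, -1, -1, -1, -1],
)

```text
clock: 16.77
position: [0.5244, -0.1773, 0.0962]
ee_rot: [0.0, -0.025, 1.0, -0.0]
contact_force: [-0.9, -0.1, -0.5]
width: 0.0247
gripper_force: 39.9
```

>>> apply_moves(
  xyz=[
    [0, 0, 0.004],
    [0, 0, 0],
    [0, 0, 0],
  ],
  rot=[
    [0, 0, 0],
    [0, 0, 0],
    [0, 0, 0],
  ],
  hand=[-1, -1, -1],
)

```text
clock: 17.15
position: [0.5242, -0.1772, 0.0948]
ee_rot: [0.0, -0.025, 1.0, 0.0]
contact_force: [0.1, -0.5, -1.1]
width: 0.0251
gripper_force: 39.9
```

>>> apply_moves(
  xyz=[
    [0, 0, 0.004],
    [0, 0, 0.002],
    [0, 0, 0],
  ],
  rot=[
    [0, 0, 0],
    [0, 0, 0],
    [0, 0, 0],
  ],
  hand=[-1, -1, -1],
)

```text
clock: 17.52
position: [0.5242, -0.1772, 0.093]
ee_rot: [-0.0, -0.025, 1.0, 0.0]
contact_force: [0.5, -0.2, -0.1]
width: 0.0253
gripper_force: 40.0
```

>>> apply_moves(
  xyz=[
    [0, 0, 0.002],
    [0, 0, 0],
    [0, 0, 0],
  ],
  rot=[
    [0, 0, 0],
    [0, 0, 0],
    [0, 0, 0],
  ],
  hand=[-1, -1, -1],
)

```text
clock: 17.9
position: [0.5242, -0.1772, 0.0929]
ee_rot: [0.0, -0.025, 1.0, -0.0]
contact_force: [-1.9, 0.1, 5.9]
width: 0.0251
gripper_force: 40.6
```

Contact is at 5.9 N and at the same height as in the stand, so the collar is seated. I'll release gently and retreat upwards.

>>> apply_moves(
  xyz=[
    [0, 0, 0],
    [0, 0, 0],
    [0, 0, 0],
    [0, 0, 0],
    [0, 0, 0],
  ],
  rot=[
    [0, 0, 0],
    [0, 0, 0],
    [0, 0, 0],
    [0, 0, 0],
    [0, 0, 0],
  ],
  hand=[-0.2, 0, 0.2, 0.4, 0.4],
)

```text
clock: 18.52
position: [0.5242, -0.1772, 0.0923]
ee_rot: [0.0, -0.025, 1.0, 0.0]
contact_force: [-0.5, -0.4, 0.1]
width: 0.0601
gripper_force: 0.0
```

>>> apply_moves(
  xyz=[
    [0, 0, -0.05],
    [0, 0, -0.12],
    [0, 0, -0.15],
    [0, 0, -0.18],
    [0, 0, -0.18],
    [0, 0, -0.18],
    [0, 0, -0.1],
    [0, 0, 0],
  ],
  rot=[
    [0, 0, 0],
    [0, 0, 0],
    [0, 0, 0],
    [0, 0, 0],
    [0, 0, 0],
    [0, 0, 0],
    [0, 0, 0],
    [0, 0, 0],
  ],
  hand=[0.4, 0.4, 0.4, 0.4, 0.4, 0.4, 0.4, 0.4],
)

```text
clock: 19.52
position: [0.525, -0.1775, 0.3842]
ee_rot: [0.003, -0.025, 1.0, -0.002]
contact_force: [0.0, 0.0, -0.5]
width: 0.0598
gripper_force: 0.0
```

```bash
python3 - <<'E'
from h import *
c=snap('wrist');s=status.get_state();print(s['clock'],s['position'],s['width'],s['contact_force'])
E=np.array([.5244,-.1757,.075]);e=proj(c,[E+[0,0,d] for d in(0,.006,.054)]);print(e.round(1))
x,y=e[1].astype(int);x0,y0=x-80,max(y-60,0);print(x0,y0)
a=c['px'][:,:,::-1]
o=np.zeros((480,800,3),np.uint8);z=cv2.resize(a[y0:y0+120,x0:x0+140],(560,480),interpolation=cv2.INTER_CUBIC);o[:,:560]=z;o[:180,560:]=cv2.resize(a,(240,180));
t=snap('side')['px'][120:240,260:360,::-1];o[190:478,560:]=cv2.resize(t,(240,288));cv2.imwrite('pics/w7.png',o)
E
```

```text
19.575 [ 0.5242365  -0.17721957  0.38180741] 0.060057908326788485 [-0.53299632  0.45834278  1.10331413]
[[279.1 156.8]
 [279.1 157.6]
 [279.1 164.5]]
199 97
```

View pics/w7.png

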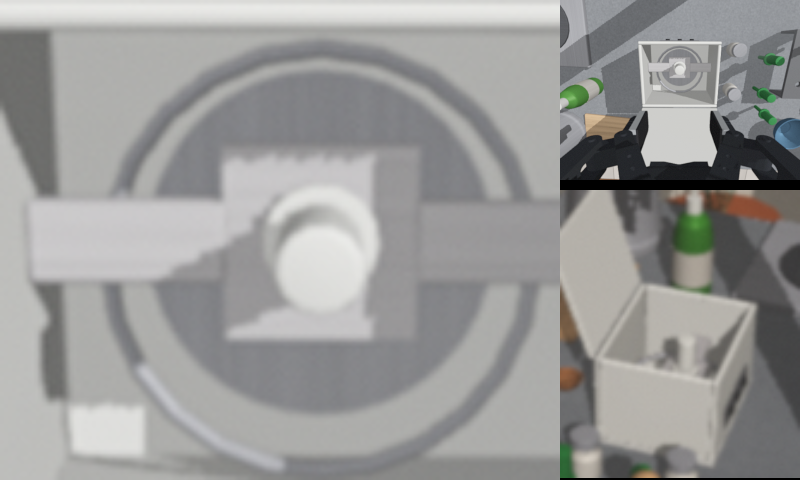

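The collar centre is at full-image (278.6,157.1), within 1 px of the eye. The spindle stands upright, the lid is open and the gripper is clear of everything.

```bash
python3 -c "
from rig import job;print(job.sign_off())"
```

```text
the job is handed in; nothing more can be done
None
```

The lid is open on its stop and the spindle stands released in the eye with its collar on the bridge; I handed the job in at about 20 s of the 72 s allowed, and the hand-in gave no verdict.

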